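# Gather the glaze chips in the tote's corner

## Robot

A 6-joint arm with a two-finger parallel gripper is mounted at the origin on the work surface. World frame = base frame: x ahead of the robot, y to its left, z up, the work surface at z = 0. Lengths are in m, angles in rad, forces in N, time in s.
With the tool pointing down it reaches from about 0.25 to 0.725 m from the base axis. Payload 9.7 kg.
Tool frame: the origin (TCP) lies between the finger pads; the fingertips stand 22 mm ahead of it and the grasp point (between the pads) lies 3 mm ahead of it; z points along the fingers, y is the line along which they close (so a half turn about z gives the same grasp; the last joint's range is limited). The gripper opens to 85 mm and grips with 20 to 120 N. Pads are 22 mm wide; open, the fingers measure 114 mm over their backs; the gripper's body (76 mm by 85 mm) begins 54 mm behind the grasp point. The pads swing forward as they close: fully open they stand 13 mm farther back than shut.
Start: joints at [1.3, 0.087, 0.176, 1.66, 0, 1.571], TCP at [0.147, 0.53, 0.224] pointing down, gripper open.
Joint ranges: [-3.13, 3.13], [-0.85, 1.81], [-1.15, 1.24], [-2.2, 2.28], [-1.44, 1.52], [-3.14, 3.14]. Speed limits (rad/s): [2.22, 2.22, 2.57, 3.14, 3.14, 3.14].

## Interface

Orientations are given as a unit quaternion [w, x, y, z].
In Python, from rig import robot gives the robot as it stands.
- The arm moves only by the shell command python3 -m creep 'ROWS' [FORCE]. ROWS is JSON, a list of rows, each a list of 3 entries, a list of its own where there are three numbers: the opening in per cent of the stroke, from 0 (shut) to 100 (fully open), then the shift along the tool's x, y, z in m, then the turn, a rotation vector about the tool's x, y, z in rad. A call has 1 to 5 rows; each row shifts and turns the commanded pose from where the row before left it, along the tool's axes as they then stand; what a row does not reach is not made up. A row lasts 1/8 s, in which the tool goes at most 62.5 mm and 10.7 degrees, less where a joint would pass 70% of its speed; a pose out of reach is approached as far as the arm can. A call is refused whole if a number of a shift passes 0.0625 or a number of a turn 0.188, either way. A call with a gripper value outside its range is refused whole. The fingers move at their own pace and stop on an object; FORCE is the grip in N (left out, the last holds). Time passes only in rows, so rows that do not move let the fingers close. It gives the time, the measured TCP pose, the force, the opening and the grip force at its end, in the units of the state.
- robot.sense(): the state, without advancing time (a new reading comes with each control period).
- robot.grab_frame(name): name is "scene" or "top"; returns the picture (384x512x3 uint8, red, green, blue); there is no depth.
- robot.calibration(name): a dict with "fx", "fy", "cx", "cy" (pixels), "R" (3x3) and "t" (3): a world point X has camera coordinates R X + t. Camera axes: x right, y down, z forward; pixel columns grow to the right and rows downward; lengths in m; the calibration is good to about 2 mm. A picture is of the moment at which its call begins. calibration takes no time and is no camera call.
- robot.finish_job(): hands the job in; it is judged then, once.
Trained networks look in the newest picture that a camera, given by its name, has taken for a name from the list of things; names that differ only in an ending like _2 or _b are one class to them, and where a whole thing is asked for, a point or a joint stands for the part that bears it (a point fixed in the world has none). Each returns a list of dicts, best first, with "conf" (0 to 1); they miss things now and then, are a little off and sometimes report something else, mostly with a low value. They report only what shows in the picture. A call takes as long as a camera call. They do not tell look-alikes from the thing itself.
- robot.look_for(camera, thing): "position" ([x, y, z] in m, in world coordinates, good to about 4 mm: the middle of the surface that is visible of it).
The state is a dict: "time_s": time; "joint_pos": joint angles; "qvel": joint speeds; "joint_torque": joint torques, N m; "position": TCP position; "eef_rot": TCP orientation; "contact_force": force on the tool from outside, world axes, zero at the start; "moment": the same for the moment, N m; "gripper_width": finger opening in m; "gripper_force": force on a finger pad.
Only numpy, scipy, OpenCV 4.12 (cv2) and the standard library are available. Lean on these libraries where they do the work, as an engineer would, in place of code of your own. Each camera call takes 0.05 s, during which the arm holds its last target. There are 200 camera calls.

## Task

Take the little pink glazed pot out of the teal tote and stand it upright on the round cork mat. Then grip the tote by its yellow corner handle and raise that corner so that the tote tips and all four loose glaze chips slide together into the red-marked corner opposite the handle, without spilling any and without disturbing the other things on the bench. Finish while still holding the tote tilted by its handle, with the chips at rest in that corner: do not set it down or let go.

Things in the scene. Friction and masses are not known exactly. Their poses are not given: they have to be found in the camera images.
- tote: Teal open plastic tote, 200 (x) x 170 (y) x 55 mm high outside, walls and floor 4 mm, 0.4 kg, loose. Origin: centre of its underside, z up. Handle at its (+x, +y) corner, red-marked corner at (-x, -y). The pot and four chips start in it. With the handle corner raised it pivots on the foot of the red-marked corner.
- tote_handle: Yellow upright fin fixed outside the tote's (+x, +y) corner: 14 mm thick, 38 mm long, 95 mm high. Origin: centre of its underside, at (113, 96, 12) mm in the tote's frame; its top is 107 mm above the bench, 52 mm above the rim. Axes parallel to the tote's; its 38 mm length lies along the tote's diagonal (40.4 degrees from x towards y), its two flat faces, 14 mm apart, look across it.
- low_corner (a point): Inside bottom corner of the tote at its red-marked (-x, -y) corner, at (-96, -81, 4) mm in the tote's frame, where the chips must gather. A red square of 46 mm lies on the floor there and red strips on the rim.
- foot_corner (a point): Outside bottom corner of the tote under the red-marked corner, at (-100, -85, 0) mm in the tote's frame: the point on the bench about which the tote pivots.
- pot: Small glazed ceramic pot, pink below, cream above, brown rim, open at the top: 54 mm diameter over its upper 70 percent, narrowing to 42 mm at the foot, 66 mm high, wall 4 mm, about 0.13 kg. Stands upright on the tote's floor near its middle. Origin: centre of its underside, z up.
- mat: Round cork mat, 116 mm diameter, 4 mm thick, fixed flat on the bench. Origin: centre of its underside.
- chip0: Glaze chip: olive ceramic disc, 26 mm diameter, 12 mm thick, about 15 g, lying flat and loose on the tote's floor. It is slippery: it slides once the floor is tilted by about 12 degrees; along a wall about 20 degrees of tilt are needed. Origin: centre of its underside.
- chip1: Glaze chip like chip0, dark blue.
- chip2: Glaze chip like chip0, cream.
- chip3: Glaze chip like chip0, green.
- olive_pot: Bystander: olive and cream glazed pot, 80 mm diameter, 62 mm high. Origin: centre of its underside.
- blue_bowl: Bystander: blue glazed bowl, 104 mm diameter, 45 mm high. Origin: centre of its underside.
- tape_roll: Bystander: roll of brown tape, 84 mm diameter, 25 mm high, lying flat. Origin: centre of its underside.
- foam_block: Bystander: white foam block, 100 x 70 x 40 mm. Origin: centre of its underside.
- carton: Bystander: yellow-wrapped carton, 110 x 90 x 60 mm. Origin: centre of its underside.
- vase: Bystander: dark green glazed vase, 68 mm diameter, 85 mm high. Origin: centre of its underside.
- brush: Bystander: flat brush lying at the back of the bench. Origin: its underside.
Not all that is in view belongs to the job. Leave any blue or purple look-alike of the pot alone.

How it is judged:
On the way, in this order (a step that is already met when the one before it is completed fails the run):
1. the pot stands upright on the cork mat, let go, the tote still flat (horizontal distance between pot and mat below 0.045 m and height (world z) of pot below 0.01 m and angle between each of pot, tote's own z axis and vertical below 0.1 rad and contact force between the fingers and pot below 0.1 N), for 0.2 s.
2. the tote is held by its handle and tilted (contact force between the fingers and tote_handle above 1 N and angle between tote's own z axis and vertical above 0.2 rad), for 0.2 s.
At the end, for the whole second after the job is handed in: Fingers hold the yellow handle, its underside above 50 mm; tote still, tilted 0.2 to 0.9 rad (11 to 51 deg); all four chips at rest in it, each centre within 100 mm of the red-marked inside corner; pot upright (within 0.1 rad) on the mat, within 45 mm of its centre (all of step 2 and horizontal distance between pot and mat below 0.045 m and height (world z) of pot below 0.01 m and angle between pot's own z axis and vertical below 0.1 rad and angle between tote's own z axis and vertical below 0.9 rad and height (world z) of tote_handle above 0.05 m and linear speed of each of tote, chip0, chip1, chip2, chip3 below 0.03 m/s and distance between each of chip0, chip1, chip2, chip3 and low_corner below 0.1 m and x of each of chip0, chip1, chip2, chip3 in the frame of tote above -0.1 m and y of each of chip0, chip1, chip2, chip3 in the frame of tote above -0.085 m); the arm keeps its last pose, push and grip.
It fails at once if the tote is tipped with the pot still in it (angle between tote's own z axis and vertical above 0.2 rad and distance between pot and tote below 0.09 m).
It fails at once if the pot is toppled (angle between pot's own z axis and vertical above 0.8 rad).
It fails at once if a bystander is pushed more than 30 mm (distance of any of olive_pot, blue_bowl, tape_roll, foam_block, carton, vase, brush from where it was at the start of the episode above 0.03 m).
It also fails if it takes over 58 s, if anything falls off the work surface, if the arm or the gripper's body presses on something with over 40 N, if the wrist force passes 120 N, or if a joint passes its speed limit or range.

## Working session

There is one attempt and no reset: what is moved stays moved. The work goes in short steps, Python scripts to look and compute and a shell command to move; the robot and the scene stay as the last step left them, time stands still between calls to the robot, and variables do not carry over. Pictures are saved under pics/ and viewed, at most 10 in all, crops included, and the job is handed in when it is done.

```bash
mkdir -p pics; ls; python3 - <<'E'
from rig import robot
import cv2,numpy as np
for c in("scene","top"):
    im=robot.grab_frame(c); cv2.imwrite(f"pics/{c}0.png",im[:,:,::-1])
    for t in ["tote","tote_handle","pot","mat","low_corner","chip0","chip1","chip2","chip3","vase","olive_pot","blue_bowl","tape_roll","foam_block","carton"] if c=="top" else ["tote","tote_handle","pot","mat"]:
        print(c,t,[(np.round(d["position"],3).tolist(),round(d["conf"],2)) for d in robot.look_for(c,t)][:3])
    k=robot.calibration(c);print(k)
s=robot.sense();print({k:np.round(v,3).tolist() for k,v in s.items()})
E
```

```text
pics
scene tote []
scene tote_handle [([0.515, 0.184, 0.084], 0.42)]
scene pot [([0.524, -0.158, 0.048], 0.93), ([0.584, 0.053, 0.048], 0.88), ([0.675, 0.226, 0.047], 0.68)]
scene mat [([0.537, -0.298, 0.004], 0.9), ([0.583, 0.065, 0.024], 0.33)]
{'fx': 355.5505097936399, 'fy': 355.5505097936399, 'cx': 255.67531028197502, 'cy': 194.25920882100957, 'R': array([[ 0.70201152,  0.71193269, -0.01821166],
       [ 0.41705243, -0.43170029, -0.79981381],
       [-0.57727558,  0.55388329, -0.59997184]]), 't': array([-0.37532927, -0.1910708 ,  1.44125926])}
top tote [([0.583, 0.074, 0.006], 0.96)]
top tote_handle [([0.506, 0.194, 0.083], 0.49), ([0.507, 0.023, 0.013], 0.48)]
top pot [([0.583, 0.064, 0.038], 0.81), ([0.673, 0.245, 0.04], 0.72), ([0.416, 0.076, 0.013], 0.65)]
top mat [([0.534, -0.292, 0.009], 0.64)]
top low_corner [([0.582, 0.076, 0.009], 0.73)]
top chip0 [([0.637, 0.122, 0.014], 0.64), ([0.516, 0.085, 0.013], 0.52), ([0.54, 0.15, 0.016], 0.49)]
top chip1 [([0.637, 0.122, 0.014], 0.64), ([0.516, 0.085, 0.013], 0.52), ([0.54, 0.15, 0.016], 0.49)]
top chip2 [([0.637, 0.122, 0.014]
[... 544 characters left out ...]
857020423774, 'fy': 347.06857020423774, 'cx': 256.8490769708345, 'cy': 187.2779905553932, 'R': array([[ 6.34321129e-04, -9.99978235e-01, -6.56711340e-03],
       [-9.82273611e-01,  6.07953665e-04, -1.87451817e-01],
       [ 1.87451730e-01,  6.56960684e-03, -9.82251846e-01]]), 't': array([0.0228564 , 0.53365909, 0.95659429])}
{'time_s': 1.05, 'joint_pos': [1.3, 0.087, 0.176, 1.66, -0.0, 1.571], 'qvel': [0.001, 0.001, 0.001, -0.001, 0.0, 0.001], 'joint_torque': [0.002, -52.011, 46.487, 0.001, 0.0, 0.0], 'position': [0.147, 0.53, 0.224], 'eef_rot': [0.0, 0.135, 0.991, 0.0], 'contact_force': [-1.068, 0.211, -0.522], 'moment': [-0.038, 0.063, -0.002], 'gripper_force': 0.0, 'gripper_width': 0.085}
```

```bash
python3 - <<'E'
import cv2,numpy as np
t=cv2.imread("pics/top0.png");s=cv2.imread("pics/scene0.png")
cv2.imwrite("pics/a.png",cv2.resize(t,(800,600),interpolation=cv2.INTER_CUBIC))
cv2.imwrite("pics/b.png",cv2.resize(s,(800,600),interpolation=cv2.INTER_CUBIC))
from rig import robot
k=robot.calibration("top")
for n,X in dict(pot=(.583,.064,.066),h=(.506,.194,.107),mat=(.535,-.295,.004)).items():
    c=k["R"]@np.array(X)+k["t"];print(n,k["fx"]*c[0]/c[2]+k["cx"],k["fy"]*c[1]/c[2]+k["cy"])
E
```

```text
pot 242.56882701523082 169.48588526406834
h 194.02887421894894 193.39048551790276
mat 361.91371856490167 189.66007101265444
```

View pics/a.png

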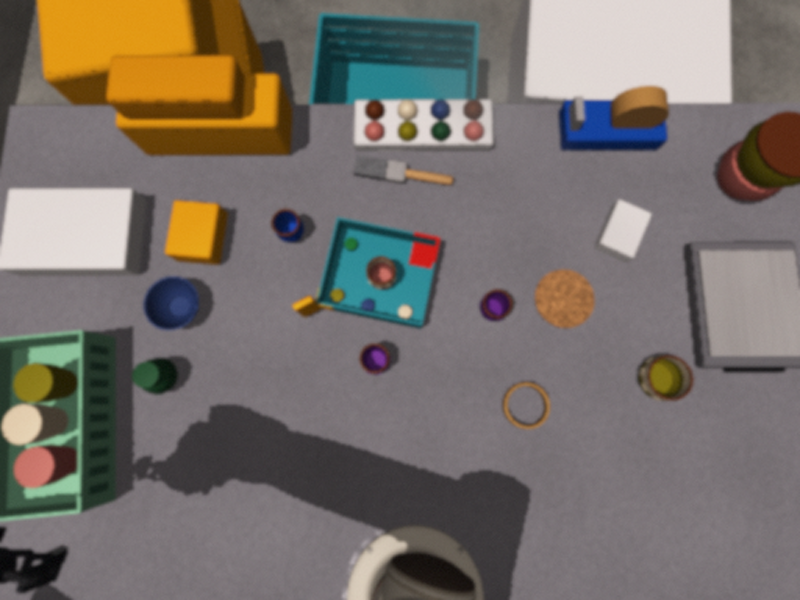

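View pics/b.png

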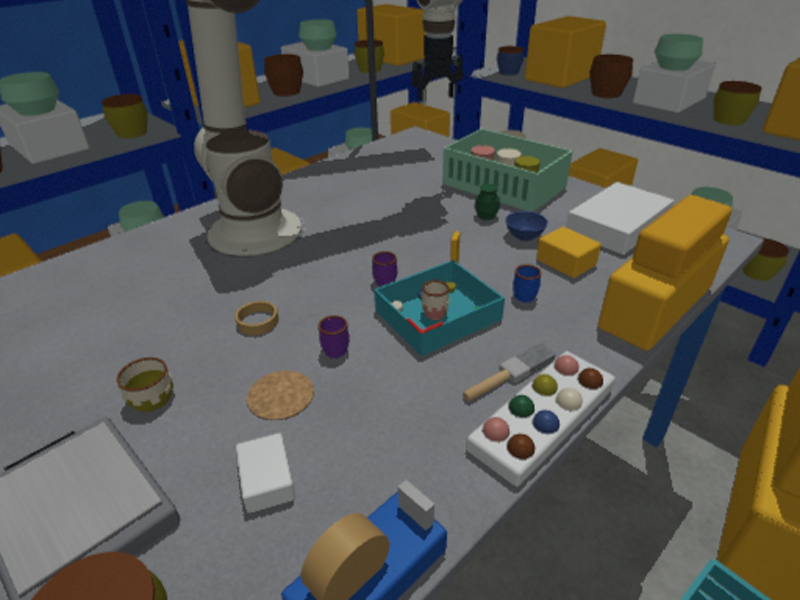

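The pot candidates in the 800x600 top view are at (381,272), pink and cream and in the tote; (288,226), blue; and (375,358) and (497,305), both purple. The first fits because it is pink with a cream top and stands inside the tote. I'll confirm it in a crop and measure the tote's rim from the same crop.

```bash
python3 - <<'E'
import cv2
t=cv2.imread("pics/top0.png")[130:240,180:300]
cv2.imwrite("pics/c.png",cv2.resize(t,None,fx=5,fy=5,interpolation=cv2.INTER_CUBIC))
E
```

```text
(no output)
```

View pics/c.png

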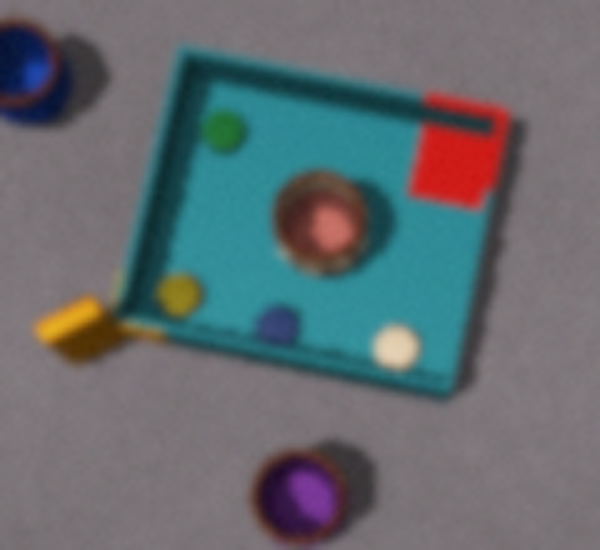

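The crop confirms it: the cream/brown-rimmed pot with the pink inside, rim centre at (323,220), stands in the tote. Rim corners are at about (182,46), (510,108), (452,396) and (112,320), and the handle top runs from (40,330) to (98,303). Next I fit the tote's pose.

```bash
cat > h.py <<'E'
from rig import robot
import numpy as np
from scipy.optimize import least_squares
from scipy.spatial.transform import Rotation as R
def proj(k,X):
    c=np.atleast_2d(X)@k["R"].T+k["t"];return np.c_[k["fx"]*c[:,0]/c[:,2]+k["cx"],k["fy"]*c[:,1]/c[:,2]+k["cy"]]
def back(k,uv,z):
    d=k["R"].T@np.array([(uv[0]-k["cx"])/k["fx"],(uv[1]-k["cy"])/k["fy"],1]);o=-k["R"].T@k["t"];return o+d*(z-o[2])/d[2]
def tool():
    s=robot.sense();q=s["eef_rot"];return np.array(s["position"]),R.from_quat([q[1],q[2],q[3],q[0]]).as_matrix(),s
E
python3 - <<'E'
from h import *
k=robot.calibration("top")
f=lambda p:np.array(p)/5+[179.6,129.6]
c=f([(182,46),(510,108),(452,396),(112,320)])
L=np.array([(.1,-.085,.055),(-.1,-.085,.055),(-.1,.085,.055),(.1,.085,.055),(.113,.096,.107)])
c=np.vstack([c,f([(69,316)])])
W=lambda p:L@R.from_euler("z",p[2]).as_matrix().T+[p[0],p[1],0]
r=least_squares(lambda p:(proj(k,W(p))-c).ravel(),[.58,.07,1.4]);p=r.x
print(p,np.degrees(p[2]),r.fun.round(1));print(W(p).round(3))
print("pot",back(k,f((323,220)),.066))
print("handle diag yaw",np.degrees(p[2])+40.4,"ends",back(k,f((40,330)),.107),back(k,f((98,303)),.107))
P,M,s=tool();print(P,M)
E
```

```text
[0.5765391  0.06509759 1.3583328 ] 77.82673686747219 [-0.2 -0.4  0.2  0.8 -0.  -0.7  0.  -0.1 -0.   0.4]
[[ 0.681  0.145  0.055]
 [ 0.639 -0.051  0.055]
 [ 0.472 -0.015  0.055]
 [ 0.515  0.181  0.055]
 [ 0.507  0.196  0.107]]
pot [0.57081859 0.05920103 0.066     ]
handle diag yaw 118.2267368674722 ends [0.49989428 0.21134395 0.107     ] [0.51484634 0.18014665 0.107     ]
[0.14712369 0.52995268 0.22358019] [[-9.63557539e-01  2.67501157e-01  2.49295083e-05]
 [ 2.67501158e-01  9.63557539e-01  7.79451751e-06]
 [-2.19359733e-05  1.41791384e-05 -1.00000000e+00]]
```

```bash
python3 -m creep '[[100,[0,0,0],[0,0,0.162]],[100,[0,0,0],[0,0,0.162]],[100,[0,0,0],[0,0,0.162]],[100,[0,0,0],[0,0,0.162]],[100,[0,0,0],[0,0,0.162]]]' 30
python3 -m creep '[[100,[-0.05,0.013,0],[0,0,0]],[100,[-0.05,0.013,0],[0,0,0]],[100,[-0.05,0.013,0],[0,0,0]],[100,[-0.05,0.013,0],[0,0,0]],[100,[-0.05,0.013,0],[0,0,0]]]'
python3 -m creep '[[100,[-0.05,0.013,0],[0,0,0]],[100,[-0.05,0.013,0],[0,0,0]],[100,[-0.05,0.013,0],[0,0,0]],[100,[-0.05,0.013,0],[0,0,0]],[100,[-0.05,0.013,0],[0,0,0]]]'
cat >> h.py <<'E'
def to(x,y,z):
    P,M,s=tool();print("P",P.round(4),"toolshift",(M.T@(np.array([x,y,z])-P)).round(4),"yaw y",np.degrees(np.arctan2(M[1,1],M[0,1])).round(1),"j",np.round(s["joint_pos"],2))
E
python3 -c "
from h import *
to(.573,.06,.2)"
```

```text
time_s: 1.68
position: [0.1471, 0.53, 0.2236]
eef_rot: [0.0, 0.517, 0.856, 0.0]
contact_force: [0.0, 0.2, 0.4]
gripper_width: 0.0854
gripper_force: 0.0
time_s: 2.3
position: [0.323, 0.3387, 0.2237]
eef_rot: [0.0, 0.514, 0.858, 0.0]
contact_force: [0.8, 0.2, 0.3]
gripper_width: 0.085
gripper_force: 0.0
time_s: 2.92
position: [0.4982, 0.1485, 0.2238]
eef_rot: [0.0, 0.515, 0.857, 0.0]
contact_force: [0.3, 0.4, -0.0]
gripper_width: 0.0858
gripper_force: 0.0
P [0.4982 0.1485 0.2238] toolshift [-0.1133  0.0244  0.0238] yaw y 28.1 j [0.29 0.01 0.1  1.66 0.   1.37]
```

```bash
python3 -m creep '[[100,[-0.055,0.012,0.01],[0,0,0]],[100,[-0.055,0.012,0.01],[0,0,0]],[100,[0,0,0],[0,0,0]]]' | head -2
python3 -c "
from h import *
import cv2
to(.573,.06,.05)
for c in ('top','scene'):
    im=robot.grab_frame(c)
    print([(np.round(d['position'],3).tolist(),round(d['conf'],2)) for d in robot.look_for(c,'pot')][:4])
cv2.imwrite('pics/d.png',cv2.resize(im[130:260,200:380,::-1],None,fx=4,fy=4))
k=robot.calibration('scene');print(((proj(k,[[.573,.06,.07],[.573,.06,.004],[.573,.06,.2]])-[200,130])*4).round())"
```

```text
time_s: 3.3
position: [0.5713, 0.0613, 0.2016]
P [0.5713 0.0613 0.2016] toolshift [-0.0021  0.0013  0.1516] yaw y 27.8 j [ 0.11  0.14  0.19  1.62 -0.    1.19]
[([0.673, 0.25, 0.04], 0.65)]
[([0.526, -0.158, 0.047], 0.87), ([0.588, 0.052, 0.046], 0.77), ([0.68, 0.231, 0.043], 0.68)]
[[311. 213.]
 [309. 280.]
 [314.  65.]]
```

View pics/d.png

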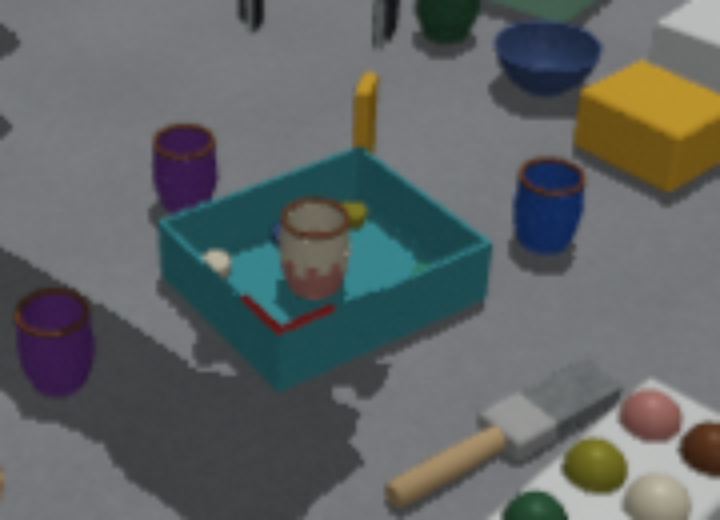

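The pot's rim centre is at (315,212) in the crop, against (311,213) predicted, so the fingers are centred over it. Descending to grip.

```bash
python3 -m creep '[[100,[0,0.001,0.037],[0,0,0]],[100,[0,0,0.037],[0,0,0]],[100,[0,0,0.037],[0,0,0]],[100,[0,0,0.036],[0,0,0]],[100,[0,0,0],[0,0,0]]]' 35
python3 -m creep '[[30,[0,0,0],[0,0,0]],[30,[0,0,0],[0,0,0]],[30,[0,0,0],[0,0,0]],[30,[0,0,0],[0,0,0]],[30,[0,0,0],[0,0,0]]]' 35
```

```text
time_s: 4.12
position: [0.5689, 0.0656, 0.0548]
eef_rot: [-0.002, 0.514, 0.858, -0.001]
contact_force: [0.3, -0.2, 0.9]
gripper_width: 0.0856
gripper_force: 0.0
time_s: 4.75
position: [0.5703, 0.0632, 0.0639]
eef_rot: [0.002, 0.515, 0.857, -0.0]
contact_force: [-26.9, -9.3, 48.1]
gripper_width: 0.026
gripper_force: 23.4
```

Width 26 mm with 48 N upward does not match a 54 mm pot, so I'll look before doing anything else.

```bash
python3 -c "
from h import *
import cv2
to(.573,.06,.05)
a=robot.grab_frame('scene')[120:250,200:380,::-1];b=robot.grab_frame('top')[120:250,170:310,::-1]
cv2.imwrite('pics/e.png',cv2.resize(np.hstack([a,b]),None,fx=2.5,fy=2.5,interpolation=cv2.INTER_CUBIC))"
```

```text
P [0.5703 0.0632 0.0639] toolshift [-0.0041  0.0009  0.0139] yaw y 28.0 j [ 0.11  0.14 -0.08  1.35 -0.    1.19]
```

View pics/e.png

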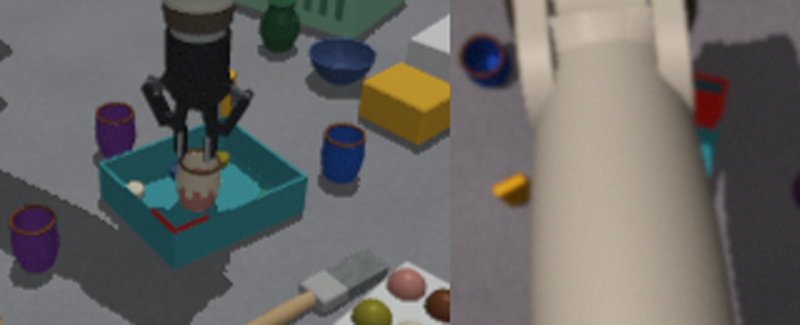

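The fingers reached the commanded 26 mm (30%) with nothing between them while pressing on the rim. So they sit higher than I assumed. I'll raise with the opening unchanged, which is safe either way, and then compare fingertips with their predicted position.

```bash
python3 -m creep '[[30,[0,0,-0.03],[0,0,0]],[30,[0,0,-0.03],[0,0,0]],[30,[0,0,0],[0,0,0]],[30,[0,0,0],[0,0,0]]]' 35
python3 -c "
from h import *
import cv2
P,M,s=tool();print(P)
a=robot.grab_frame('scene')[90:220,200:360,::-1]
cv2.imwrite('pics/f.png',cv2.resize(a,None,fx=4.5,fy=4.5,interpolation=cv2.INTER_CUBIC))
k=robot.calibration('scene')
for d in (-.06,0,.022): print(d,((proj(k,[P+M[:,2]*d+M[:,1]*w for w in (-.013,.013)])-[200,90])*4.5).round().tolist())
"
```

```text
time_s: 5.35
position: [0.5711, 0.0647, 0.1166]
eef_rot: [0.0, 0.514, 0.858, 0.0]
contact_force: [0.1, 0.3, -0.5]
gripper_width: 0.0258
gripper_force: 0.0
[0.57106236 0.06470159 0.11664483]
-0.06 [[336.0, 279.0], [375.0, 284.0]]
0 [[335.0, 356.0], [373.0, 362.0]]
0.022 [[335.0, 383.0], [372.0, 389.0]]
```

View pics/f.png

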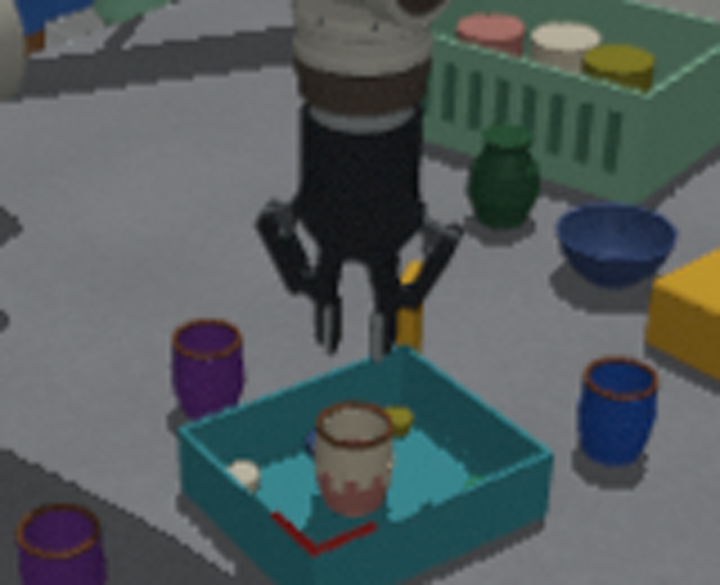

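Both fingertips show about 32 px above the prediction, which is about 25 mm of height. The earlier contact agrees: the fingers rested on the 70 mm rim at measured z = 0.064. So the tips are really about 26 mm higher than the measured TCP pose implies. The lateral position is fine. I'll open, descend to measured z = 0.027 with a force check, and close again.

```bash
python3 -m creep '[[100,[-0.005,0,0],[0,0,0]],[100,[0,0,0],[0,0,0]],[100,[0,0,0],[0,0,0]],[100,[0,0,0],[0,0,0]]]' 35 |grep -E "pos|width"
python3 -m creep '[[100,[0,0,0.025],[0,0,0]],[100,[0,0,0.025],[0,0,0]],[100,[0,0,0.02],[0,0,0]],[100,[0,0,0.02],[0,0,0]],[100,[0,0,0],[0,0,0]]]'
python3 -m creep '[[40,[0,0,0],[0,0,0]],[40,[0,0,0],[0,0,0]],[40,[0,0,0],[0,0,0]],[40,[0,0,0],[0,0,0]]]' 35
```

```text
position: [0.5733, 0.0603, 0.1165]
gripper_width: 0.0854
time_s: 6.52
position: [0.5722, 0.0602, 0.0251]
eef_rot: [-0.001, 0.514, 0.858, -0.001]
contact_force: [-0.4, -0.0, -0.1]
gripper_width: 0.0854
gripper_force: 0.0
time_s: 7.02
position: [0.574, 0.0603, 0.028]
eef_rot: [0.001, 0.514, 0.858, 0.001]
contact_force: [-0.6, 0.5, 6.4]
gripper_width: 0.0524
gripper_force: 36.7
```

```bash
python3 -m creep '[[40,[0,0,-0.02],[0,0,0]],[40,[0,0,-0.035],[0,0,0]],[40,[0,0,-0.035],[0,0,0]],[40,[0,0,-0.03],[0,0,0]]]' 
python3 -m creep '[[40,[-0.03,-0.02,0],[0,0,0]],[40,[-0.037,-0.026,0],[0,0,0]],[40,[-0.037,-0.026,0],[0,0,0]],[40,[-0.037,-0.026,0],[0,0,0]],[40,[-0.037,-0.026,0],[0,0,0]]]'|grep -E "pos|width"
python3 -m creep '[[40,[-0.037,-0.026,0],[0,0,0]],[40,[-0.037,-0.026,0],[0,0,0]],[40,[-0.03,-0.02,0],[0,0,0]],[40,[-0.012,-0.008,0],[0,0,0]],[40,[0,0,0],[0,0,0]]]' |grep -E "pos|width"
python3 -c "
from h import *
import cv2
to(.535,-.295,.028)
im=robot.grab_frame('scene')
print([(np.round(d['position'],3).tolist(),round(d['conf'],2)) for d in robot.look_for('scene','pot')][:4])
cv2.imwrite('pics/g.png',cv2.resize(im[120:310,100:350,::-1],None,fx=3,fy=3,interpolation=cv2.INTER_CUBIC))"
```

```text
time_s: 7.52
position: [0.5734, 0.0603, 0.1483]
eef_rot: [0.0, 0.514, 0.858, 0.0]
contact_force: [-1.0, -1.3, -1.2]
gripper_width: 0.0525
gripper_force: 37.1
position: [0.5474, -0.1566, 0.1469]
gripper_width: 0.0525
position: [0.5316, -0.2955, 0.1465]
gripper_width: 0.0525
P [ 0.5316 -0.2955  0.1465] toolshift [-0.0012  0.0033  0.1185] yaw y 28.0 j [-0.51  0.21  0.17  1.53  0.    0.57]
[([0.527, -0.158, 0.048], 0.9), ([0.55, -0.304, 0.165], 0.65), ([0.515, 0.187, 0.083], 0.63), ([0.426, 0.065, 0.05], 0.58)]
```

View pics/g.png

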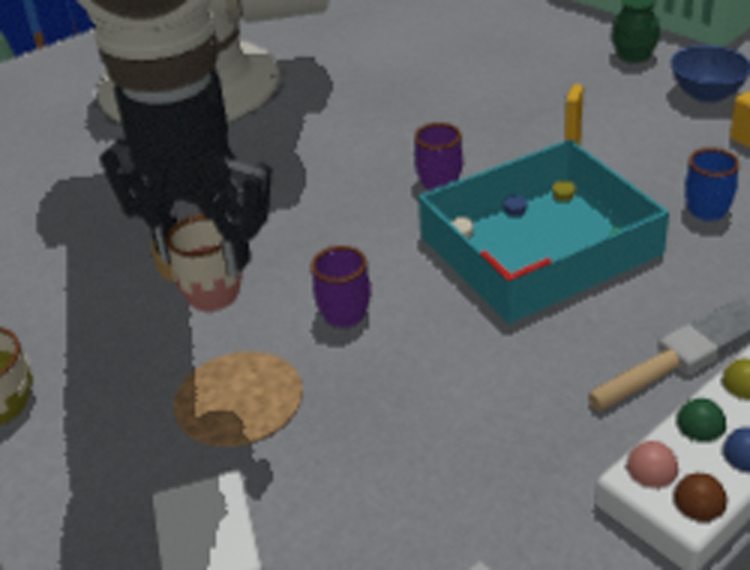

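The pot hangs upright at (205,265) above the mat at (240,397), and the tote and look-alikes are undisturbed. Lowering it.

```bash
python3 -m creep '[[40,[0,0.003,0.035],[0,0,0]],[40,[0,0,0.04],[0,0,0]],[40,[0,0,0.025],[0,0,0]],[40,[0,0,0.01],[0,0,0]],[40,[0,0,0.005],[0,0,0]]]'
python3 -m creep '[[40,[0,0,0.002],[0,0,0]],[40,[0,0,0],[0,0,0]]]'
```

```text
time_s: 9.5
position: [0.5347, -0.2931, 0.032]
eef_rot: [0.0, 0.514, 0.858, 0.0]
contact_force: [-0.1, 0.6, -0.2]
gripper_width: 0.0527
gripper_force: 37.1
time_s: 9.75
position: [0.5348, -0.2939, 0.0304]
eef_rot: [0.001, 0.514, 0.858, 0.0]
contact_force: [0.2, 0.1, -1.1]
gripper_width: 0.0526
gripper_force: 37.1
```

```bash
python3 -m creep '[[40,[0,0,0.002],[0,0,0]],[40,[0,0,0.001],[0,0,0]],[40,[0,0,0],[0,0,0]]]' | grep -E "pos|contact"
python3 -m creep '[[100,[0,0,0],[0,0,0]],[100,[0,0,0],[0,0,0]],[100,[0,0,0],[0,0,0]],[100,[0,0,0],[0,0,0]]]'
python3 -m creep '[[100,[0,0,-0.03],[0,0,0]],[100,[0,0,-0.05],[0,0,0]],[100,[0,0,-0.05],[0,0,0]],[100,[0,0,-0.05],[0,0,0]],[100,[0,0,0],[0,0,0]]]' | grep -E "pos|contact"
python3 -c "
from h import *
# handle centre, measured-z bias .026: grasp true z .085 -> tcp true .088 -> meas .062
to(.507,.196,.2)
im=robot.grab_frame('scene')
print([(np.round(d['position'],3).tolist(),round(d['conf'],2)) for d in robot.look_for('scene','pot')][:4])"
```

```text
position: [0.5348, -0.2941, 0.028]
contact_force: [-2.5, 1.2, 7.4]
time_s: 10.62
position: [0.5343, -0.2937, 0.0265]
eef_rot: [-0.0, 0.515, 0.857, -0.0]
contact_force: [0.5, -0.1, -0.3]
gripper_width: 0.0856
gripper_force: 0.0
position: [0.5357, -0.2944, 0.2112]
contact_force: [0.3, 0.1, -0.6]
P [ 0.5357 -0.2944  0.2112] toolshift [0.4463 0.2055 0.0094] yaw y 28.1 j [-0.5   0.23  0.31  1.65  0.    0.58]
[([0.524, -0.159, 0.046], 0.82), ([0.55, -0.3, 0.05], 0.73), ([0.427, 0.066, 0.048], 0.7)]
```

```bash
python3 -m creep '[[100,[0.048,0.022,0],[0,0,0]],[100,[0.05,0.023,0],[0,0,0]],[100,[0.05,0.023,0],[0,0,0]],[100,[0.05,0.023,0],[0,0,0]],[100,[0.05,0.023,0],[0,0,0]]]' | grep -E "pos"
python3 -m creep '[[100,[0.05,0.023,0],[0,0,0]],[100,[0.05,0.023,0],[0,0,0]],[100,[0.05,0.023,0],[0,0,0]],[100,[0.048,0.022,0],[0,0,0]],[100,[0,0,0],[0,0,0]]]' | grep -E "pos"
python3 -c "
from h import *
import cv2
to(.507,.196,.06)
im=robot.grab_frame('scene')
for c in 'tote_handle','tote':print([(np.round(d['position'],3).tolist(),round(d['conf'],2)) for d in robot.look_for('scene',c)][:4])
cv2.imwrite('pics/h.png',cv2.resize(im[90:290,120:370,::-1],None,fx=3,fy=3,interpolation=cv2.INTER_CUBIC))
k=robot.calibration('scene');print(((proj(k,[[.507,.196,.107],[.639,-.051,.055],[.681,.145,.055],[.472,-.015,.055]])-[120,90])*3).round())"
```

```text
position: [0.5172, -0.0196, 0.2047]
position: [0.5041, 0.1991, 0.2042]
P [0.5041 0.1991 0.2042] toolshift [-0.0042  0.0016  0.1442] yaw y 28.3 j [0.38 0.06 0.11 1.62 0.   1.45]
[([0.513, 0.183, 0.081], 0.65)]
[([0.573, 0.071, 0.021], 0.93)]
[[513. 179.]
 [445. 369.]
 [607. 299.]
 [354. 283.]]
```

View pics/h.png

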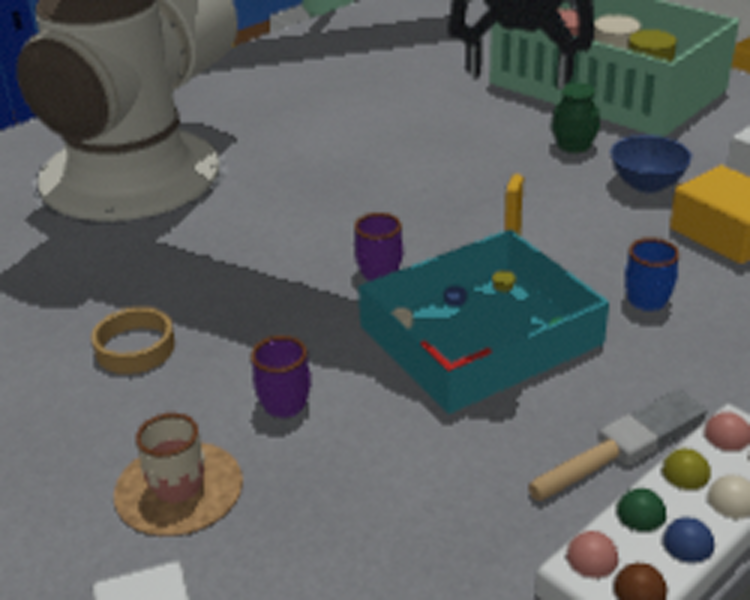

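The pot stands upright near the middle of the mat at (170,480). The handle top at (515,178) and the tote corners match the fit. Descending on the handle.

```bash
python3 -m creep '[[100,[-0.002,0.001,0.04],[0,0,0]],[100,[0,0,0.04],[0,0,0]],[100,[0,0,0.035],[0,0,0]],[100,[0,0,0.029],[0,0,0]],[100,[0,0,0],[0,0,0]]]'
python3 -m creep '[[5,[0,0,0],[0,0,0]],[5,[0,0,0],[0,0,0]],[5,[0,0,0],[0,0,0]],[5,[0,0,0],[0,0,0]],[5,[0,0,0],[0,0,0]]]' 80
python3 -c "
from h import *
to(.507,.196,.06)"
```

```text
time_s: 13.38
position: [0.5058, 0.193, 0.0603]
eef_rot: [-0.001, 0.515, 0.857, -0.002]
contact_force: [0.1, 0.3, -0.0]
gripper_width: 0.0854
gripper_force: 0.0
time_s: 14.0
position: [0.5076, 0.1953, 0.0633]
eef_rot: [0.0, 0.514, 0.858, 0.001]
contact_force: [1.3, 0.9, 4.8]
gripper_width: 0.0129
gripper_force: 78.7
P [0.5076 0.1953 0.0633] toolshift [ 0.0009 -0.0002  0.0033] yaw y 28.1 j [ 0.37  0.07 -0.15  1.35  0.    1.45]
```

```bash
python3 -m creep '[[5,[-0.0032,0,-0.0111],[0,0.04,0]],[5,[-0.0032,0,-0.0111],[0,0.04,0]],[5,[-0.0032,0,-0.0111],[0,0.04,0]],[5,[0,0,0],[0,0,0]]]'
python3 -c "
from h import *
to(.507,.196,.06);P,M,s=tool();print(np.degrees(np.arccos(-M[2,2])),s['moment'])"
```

```text
time_s: 14.5
position: [0.5127, 0.185, 0.0956]
eef_rot: [-0.051, 0.514, 0.856, 0.031]
contact_force: [-0.5, 2.9, -1.1]
gripper_width: 0.0132
gripper_force: 78.1
P [0.5127 0.185  0.0956] toolshift [0.008  0.0001 0.0368] yaw y 28.0 j [ 0.28  0.09 -0.07  1.43  0.12  1.36]
6.876707668164718 [ 0.25834712 -0.09261659  0.17810203]
```

Forces are low and the tilt follows at 6.9°. Continuing.

```bash
python3 -m creep '[[5,[-0.0032,0,-0.0111],[0,0.04,0]],[5,[-0.0032,0,-0.0111],[0,0.04,0]],[5,[-0.0032,0,-0.0111],[0,0.04,0]],[5,[-0.0032,0,-0.0111],[0,0.04,0]],[5,[0,0,0],[0,0,0]]]'
python3 -m creep '[[5,[-0.0032,0,-0.0111],[0,0.04,0]],[5,[-0.0032,0,-0.0111],[0,0.04,0]],[5,[-0.0032,0,-0.0111],[0,0.04,0]],[5,[-0.0032,0,-0.0111],[0,0.04,0]],[5,[0,0,0],[0,0,0]]]'
python3 -m creep '[[5,[-0.0032,0,-0.0111],[0,0.04,0]],[5,[-0.0032,0,-0.0111],[0,0.04,0]],[5,[0,0,0],[0,0,0]],[5,[0,0,0],[0,0,0]],[5,[0,0,0],[0,0,0]]]'
python3 -c "
from h import *
import cv2
P,M,s=tool();print(np.degrees(np.arccos(-M[2,2])),s['moment'],np.round(s['joint_pos'],2))
a=robot.grab_frame('scene')[90:240,190:390,::-1]
print([(np.round(d['position'],3).tolist(),round(d['conf'],2)) for d in robot.look_for('scene','chip0')])
b=robot.grab_frame('top')[120:240,180:340,::-1]
print([(np.round(d['position'],3).tolist(),round(d['conf'],2)) for d in robot.look_for('top','chip0')])
cv2.imwrite('pics/i.png',np.hstack([cv2.resize(a,(400,300),interpolation=cv2.INTER_CUBIC),cv2.resize(b,(400,300),interpolation=cv2.INTER_CUBIC)]))"
```

```text
time_s: 15.12
position: [0.5227, 0.1663, 0.137]
eef_rot: [-0.12, 0.51, 0.849, 0.072]
contact_force: [-0.3, 1.2, -1.1]
gripper_width: 0.0131
gripper_force: 78.2
time_s: 15.75
position: [0.5351, 0.1429, 0.1746]
eef_rot: [-0.187, 0.503, 0.836, 0.113]
contact_force: [-1.0, 2.3, -0.5]
gripper_width: 0.0131
gripper_force: 78.4
time_s: 16.38
position: [0.5417, 0.1299, 0.1911]
eef_rot: [-0.22, 0.497, 0.829, 0.132]
contact_force: [0.2, -0.2, -1.5]
gripper_width: 0.0131
gripper_force: 78.5
29.714637893190055 [-0.95563642 -0.43841427  0.0122732 ] [0.   0.31 0.29 1.81 0.45 1.02]
[([0.612, -0.044, 0.032], 0.57)]
[]
```

View pics/i.png

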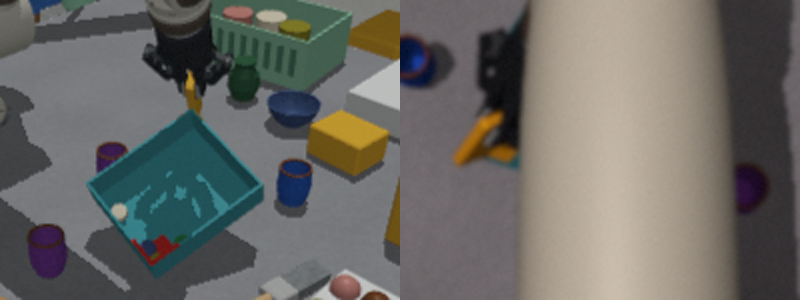

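At 29.7° of tilt the cream chip at (119,212) still hangs on the side wall. Blue at (148,246) and green at (180,240) are in the corner, and the olive chip is not seen. Tilting further, to about 39°.

```bash
python3 -m creep '[[5,[-0.0032,0,-0.0111],[0,0.04,0]],[5,[-0.0032,0,-0.0111],[0,0.04,0]],[5,[-0.0032,0,-0.0111],[0,0.04,0]],[5,[-0.0032,0,-0.0111],[0,0.04,0]],[5,[0,0,0],[0,0,0]]]'
python3 -m creep '[[5,[0,0,0],[0,0,0]],[5,[0,0,0],[0,0,0]],[5,[0,0,0],[0,0,0]],[5,[0,0,0],[0,0,0]],[5,[0,0,0],[0,0,0]]]'
python3 -c "
from h import *
import cv2
P,M,s=tool();print(np.degrees(np.arccos(-M[2,2])),s['moment'],np.round(s['joint_pos'],2))
a=robot.grab_frame('scene')[130:240,220:340,::-1]
print([(np.round(d['position'],3).tolist(),round(d['conf'],2)) for d in robot.look_for('scene','chip0')])
cv2.imwrite('pics/j.png',cv2.resize(a,None,fx=5,fy=5,interpolation=cv2.INTER_CUBIC))"
```

```text
time_s: 17.2
position: [0.5582, 0.0999, 0.2234]
eef_rot: [-0.287, 0.485, 0.807, 0.173]
contact_force: [-3.6, 8.0, 8.4]
gripper_width: 0.013
gripper_force: 78.8
time_s: 17.82
position: [0.5579, 0.1003, 0.223]
eef_rot: [-0.287, 0.485, 0.808, 0.173]
contact_force: [-4.4, 6.0, 5.3]
gripper_width: 0.0132
gripper_force: 78.7
39.094942496950026 [1.07397471 0.61540084 0.00255658] [-0.1   0.47  0.49  2.01  0.55  0.86]
[([0.59, -0.043, 0.042], 0.52), ([0.616, -0.047, 0.034], 0.37)]
```

View pics/j.png

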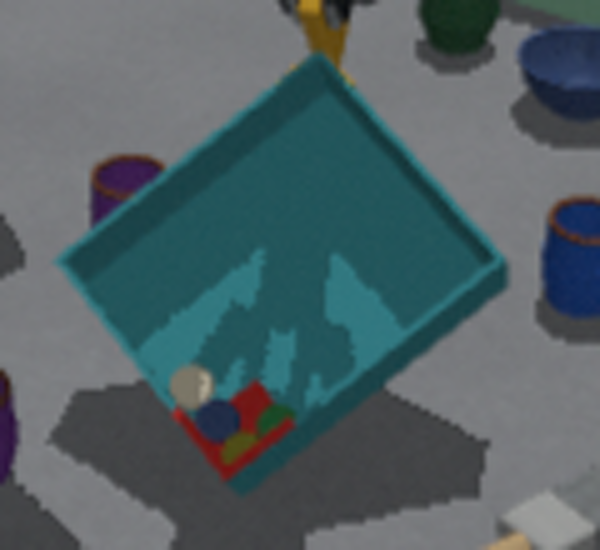

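All four chips are gathered in the red corner: olive (240,445), blue (218,418), green (275,418) and cream (190,385), which is about 65 mm from the corner. The tilt is 0.68 rad and the grip is firm, so I'm handing in.

```bash
python3 -c "
from h import *
print(robot.finish_job())"
```

```text
the job is handed in; nothing more can be done
None
```

I handed the job in with the pot standing upright on the cork mat and the tote held by its handle at about 39°, all four chips gathered in the red-marked corner; no verdict came back.

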